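Find the set-over socket and press the stop pin home

ROBOT

A 7-joint arm with a two-finger parallel gripper is mounted at the origin on a cart in front of the work surface, level with it; the furniture and walls round the work are solid. World frame = base frame: x ahead of the robot, y to its left, z up, the work surface at z = 0. Lengths are in m, angles in rad, forces in N, time in s.
With the tool pointing down it reaches from about 0.425 to 0.925 m from the base axis. Payload 6.8 kg.
Tool frame: the origin (TCP) lies between the finger pads; the fingertips stand 11 mm ahead of it and the grasp point (between the pads) lies 8 mm behind it; z points along the fingers, y is the line along which they close (so a half turn about z gives the same grasp; the last joint's range is limited). The gripper opens to 85 mm and grips with 20 to 120 N. Pads are 22 mm wide; open, the fingers measure 114 mm over their backs; the gripper's body (76 mm by 85 mm) begins 54 mm behind the grasp point. The pads swing forward as they close: fully open they stand 13 mm farther back than shut.
Start: joints at [-1.333, 0.477, 0.022, 1.555, -0.011, 1.109, -0.083], TCP at [0.229, 0.635, 0.242] pointing down, gripper open.
Joint ranges: [-2.96, 2.96], [-0.34, 2.1], [-1.41, 1.46], [0.24, 2.44], [-1.37, 4.51], [0.17, 1.92], [-2.96, 2.96]. Speed limits (rad/s): [2.39, 2.39, 3.14, 3.14, 3.14, 3.14, 3.14].

INTERFACE

Orientations are given as a rotation vector (axis times angle).
In Python, from bench import r gives the robot as it stands.
- The arm moves only by the tool send_rows, never from a script. Its argument "deltas" is a list of rows, each an object of numbers: "dx", "dy", "dz": the shift along the world's x, y, z in mm; "rx", "ry", "rz": the turn, a rotation vector about the world's x, y, z in degrees. A call has 1 to 5 rows; each row is the pose to reach, as a shift and turn from the pose commanded when the call began; what a row does not reach only later rows make up. A row lasts 1/12 s, in which the tool goes at most 41.7 mm and 7.16 degrees, less where a joint would pass 70% of its speed; a pose out of reach is approached as far as the arm can. A call with a gripper value outside its range is refused whole. "jaw" is the finger opening in mm, from 0 to 85.4, set as the call begins (left out, the last holds). The fingers move at their own pace and stop on an object; "newtons" is the grip in N (left out, the last holds). Time passes only in rows, so rows that repeat a pose let the fingers close. It gives the time, the measured TCP pose, the force, the opening and the grip force at its end, in the units of the state.
- r.get_obs(): the state, without advancing time (a new reading comes with each control period).
- r.grab_frame(name): name is "scene" or "top"; returns a dict with "frame" (480x640x3 uint8, blue, green, red), "z_map" (480x640 float32, m along the optical axis (not along the pixel's ray), 0 where there is no reading), "vertical_fov" (degrees; the focal length in pixels is half the picture's height over the tangent of half this angle, whatever the lens; pixels are square), "cx", "cy" (the principal point, pixels), "distortion" ([k1, k2, p1, p2, k3] as OpenCV has them; the pictures are not rectified), "xyz" and "orientation" of the camera in the world. Camera axes: x right, y down, z forward; pixel columns grow to the right and rows downward; lengths in m; the calibration is good to about 2 mm. A picture is of the moment at which its call begins.
- r.hand_in(): hands the job in; it is judged then, once.
The state is a dict: "clock": time; "joints": joint angles; "qvel": joint speeds; "tau": joint torques, N m; "tcp_pos": TCP position; "orientation": TCP orientation; "contact_force": force on the tool from outside, world axes, zero at the start; "moment": the same for the moment, N m; "grip_width": finger opening in m; "gripper_force": force on a finger pad.
Only numpy, scipy, OpenCV 4.12 (cv2) and the standard library are available. Lean on these libraries where they do the work, as an engineer would, in place of code of your own. Each camera call takes 0.05 s, during which the arm holds its last target. There are 200 camera calls.

TASK

Take the orange-headed stop pin out of its blue parking block and fit it in the round steel socket of the cylinder test fixture. The socket has been set a few millimetres off the centre of its collar and its hole has no lead-in, so feel for the hole with light pressure, then press the pin straight in until its flange is fully home on the socket. Never force it, leave the gauge, relay and solenoid coil where they are, and let go of the pin.

Things in the scene. Friction and masses are not known exactly. Their poses are not given: they have to be found in the camera images.
- pin_mid (a point): Stop pin, 63 mm long, standing upright in the parking block; this point is on its axis half-way up (31.5 mm above its foot, 6.5 mm above the underside of its flange). z points up the pin, x and y are square to the faces of the orange grip. Grip it in the upper half of the orange part, so that the fingertips stay clear of the flange and of what lies below.
- holder: Fixed blue parking block 56 x 56 x 30 mm, origin at the centre of its underside. A hole 14 mm wide in the centre of its top holds the pin's shank loosely, the flange rests on the top; the pin lifts straight out. Low parts of the blue mitre saw, up to 80 mm tall, stick out between this block and the fixture: carry the pin over them.
- seat (a point): Centre of the fixture's dark collar, at the height of the socket's flat top (48 mm over the worktop). The socket is a fixed round steel post 45 mm across with a sharp-edged hole in its centre, 13 mm wide, 30 mm deep. It does NOT stand at this point: its centre is set over by 3 to 4.2 mm in an unknown direction. The pin is home when the underside of its flange rests on the socket's top.
- gauge_mid (a point): Pressure gauge lying loose on its back, 57 x 40 x 22 mm, the point is at its centre. Leave it alone.
- relay_mid (a point): Loose beige plug-in relay, 28 x 49 x 24 mm, the point is at its centre. Leave it alone.
- coil_mid (a point): Loose blue solenoid coil with a black elbow, 25 x 42 x 55 mm, the point is at the centre of its blue body. Leave it alone.
- pin: The same pin, origin at the centre of its foot. From the foot up: round steel shank 12 mm across, 25 mm long, with a 1 mm broken edge at the foot; round flange 26 mm across, 4 mm thick; square orange grip 20 x 20 mm, 34 mm tall. About 0.09 kg.
- fixture: The whole fixed fixture, origin on the worktop under the collar. Its own -x points away from the robot; the 205 x 84 mm base runs 42 mm to +x, 163 mm to -x and carries a small pneumatic cylinder, up to 72 mm tall, whose rod ends 50 mm on the -x side. In the hole a plug stands 8 mm below the mouth; the pin pushes it down against 6 N of friction, no spring. Over 50 N from the pin damages it.

How it is judged:
On the way, in this order (a step that is already met when the one before it is completed fails the run):
1. the pin is lifted clear of the parking block (z of pin_mid in the frame of holder above 0.0635 m), for 0.1 s.
2. the pin's foot has entered the socket by 5 mm or more, upright (z of pin_mid in the frame of seat below 0.0265 m and horizontal distance between pin_mid and seat below 0.008 m and angle between pin_mid's own z axis and vertical below 0.15 rad), for 0.1 s.
At the end, for the whole second after the job is handed in: The pin stands upright (within 0.06 rad) in the socket, within 8 mm of the collar's centre, its flange within 2 mm of the socket's top face, at rest and released (z of pin_mid in the frame of seat between 0.0045 and 0.0085 m and horizontal distance between pin_mid and seat below 0.008 m and angle between pin_mid's own z axis and vertical below 0.06 rad and contact force between pin and the fingers below 0.1 N and linear speed of pin below 0.01 m/s); the robot touches nothing.
It fails at once if the pin is pressed on the fixture with more than 50 N (contact force between pin and fixture above 50 N).
It fails at once if the gauge, relay or coil is moved by more than 20 mm (distance of any of gauge_mid, relay_mid, coil_mid from where it was at the start of the episode above 0.02 m).
It also fails if it takes over 64 s, if anything falls off the work surface, if the arm or the gripper's body presses on something with over 40 N, if the wrist force passes 120 N, or if a joint passes its speed limit or range.

## Working session

There is one attempt and no reset: what is moved stays moved. The work goes in short steps, Python scripts to look and compute and a tool call to move; the robot and the scene stay as the last step left them, time stands still between calls to the robot, and variables do not carry over. Pictures are saved under pics/ and viewed, at most 10 in all, crops included, and the job is handed in when it is done.

Besides the shell and the picture viewer there is one more tool, called after "Emit:" as name(argument=value, ...), one argument or row to a line, values as JSON. send_rows: Moves the arm, as the interface text tells. Its arguments: {"type":"object","properties":{"deltas":{"type":"array","items":{"type":"object","properties":{"dx":{"type":"number"},"dy":{"type":"number"},"dz":{"type":"number"},"rx":{"type":"number"},"ry":{"type":"number"},"rz":{"type":"number"}}}},"jaw":{"type":"number"},"newtons":{"type":"number"}},"required":["deltas"]}

```bash
mkdir -p pics; cat > h.py <<'E'
import numpy as np, cv2, pickle
from bench import r
from scipy.spatial.transform import Rotation as R
def grab(n,tag):
    f=r.grab_frame(n); pickle.dump(f,open(tag+'.pkl','wb')); cv2.imwrite('pics/'+tag+'.png',f['frame']); return f
def load(tag): return pickle.load(open(tag+'.pkl','rb'))
def ray(f,u,v):
    F=240/np.tan(np.radians(f['vertical_fov'])/2)
    K=np.array([[F,0,f['cx']],[0,F,f['cy']],[0,0,1]])
    p=cv2.undistortPoints(np.array([[[u,v]]],float),K,np.array(f['distortion'],float))[0,0]
    o=np.array(f['orientation'],float)
    Rm=o if o.shape==(3,3) else R.from_rotvec(o).as_matrix()
    return np.array(f['xyz']),Rm@np.array([p[0],p[1],1])
def atz(f,u,v,z):
    c,d=ray(f,u,v); return c+d*(z-c[2])/d[2]
def pt(f,u,v):
    c,d=ray(f,u,v); return c+d*f['z_map'][int(round(v)),int(round(u))]
E
python3 - <<'E'
from h import *
for n in ('scene','top'):
    f=grab(n,n+'0'); print(n,f['xyz'],f['orientation'],f['vertical_fov'],f['distortion'])
print(r.get_obs())
E
```

```text
scene [0.59698972 0.98938735 0.41552452] [-0.2343919  -2.54435179  1.63645577] 48.35565008546499 [0.030208 0.       0.       0.       0.      ]
top [0.32056489 0.23616307 0.92044894] [-2.17298809  2.16087197 -0.19386863] 48.73149629564761 [-0.05417287  0.          0.          0.          0.        ]
{'clock': 0.1, 'joints': array([-1.33312945,  0.47772644,  0.02236575,  1.55634833, -0.01153319,
        1.10927074, -0.08310103]), 'qvel': array([-2.98196380e-04, -1.53278372e-03, -1.82983490e-05, -3.85443578e-03,
        2.50437273e-03,  2.07115420e-04, -6.60374983e-04]), 'tau': array([ 3.72338196e-03, -5.97754276e+01,  1.61327966e+00, -2.81953400e+01,
        1.28179468e-02,  5.12413419e-03,  1.52136437e-08]), 'tcp_pos': array([0.22861129, 0.63456973, 0.2414191 ]), 'orientation': array([-5.40421634e-01, -3.09457634e+00,  2.53602567e-03]), 'contact_force': array([ 0.0544826 ,  0.48030314, -0.31452711]), 'moment': array([0.01334042, 0.040648  , 0.03257423]), 'gripper_force': 0.0, 'grip_width': 0.08520049621318028}
```

View pics/scene0.png

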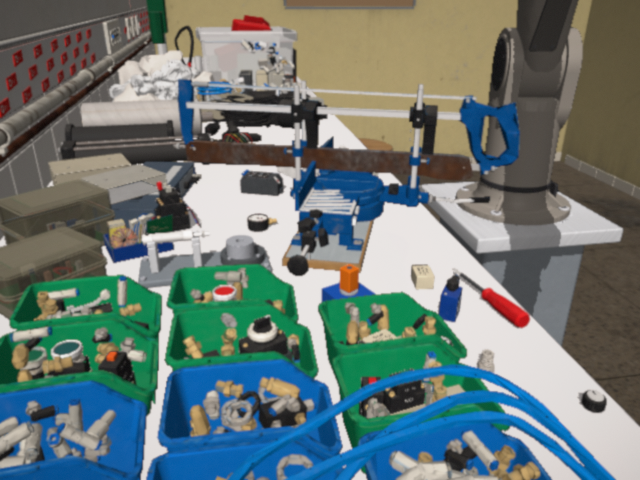

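View pics/top0.png

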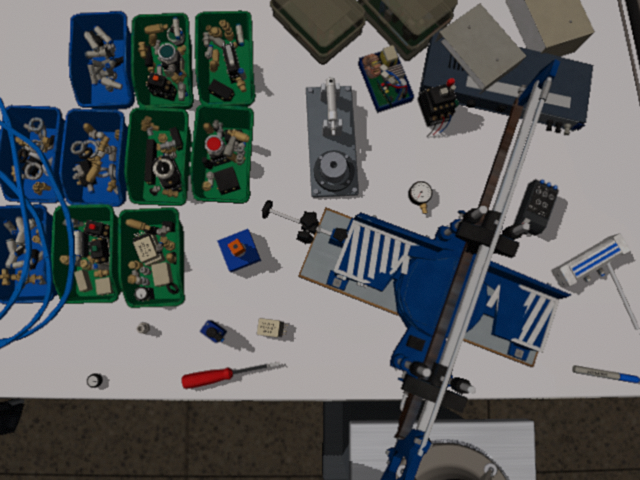

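The top view shows the pin head near (236,246), the socket near (334,170), the gauge at (420,193), the relay at (269,327) and the coil at (212,330). Next I'll enlarge the pin and socket.

```bash
python3 - <<'E'
from h import *
f=load('top0'); im=f['frame']
a=cv2.resize(im[215:285,205:275],(560,560)[:2],interpolation=cv2.INTER_CUBIC)[:, :390+10]
a=cv2.resize(im[220:280,210:270],(400,400),interpolation=cv2.INTER_CUBIC)
b=cv2.resize(im[140:200,305:365],(400,400),interpolation=cv2.INTER_CUBIC)
cv2.imwrite('pics/c1.png',np.hstack([a,b]))
for n,u,v in [('pin',236,246),('blk',236,262),('sock',334,170),('gauge',420,193),('relay',269,327),('coil',212,330),('table',280,280),('rod',268,209),('black',309,226),('cyl',332,110),('red',214,143),('binrim',183,212),('sawrail',500,200),('saw',345,250)]:
    print(n,pt(f,u,v).round(4))
E
```

```text
pin [0.44   0.3478 0.0675]
blk [0.4185 0.3526 0.0252]
sock [0.5748 0.1879 0.0475]
gauge [0.5427 0.0355 0.0227]
relay [0.3099 0.2951 0.0242]
coil [0.3051 0.3842 0.0567]
table [0.3902 0.2789 0.0031]
rod [0.5018 0.2973 0.0663]
black [0.4691 0.2301 0.0943]
cyl [0.6711 0.1928 0.0746]
red [0.6114 0.3884 0.0718]
binrim [ 0.5092  0.4515 -0.0008]
sawrail [ 0.4856 -0.0318  0.2205]
saw [0.4327 0.1723 0.0839]
```

View pics/c1.png

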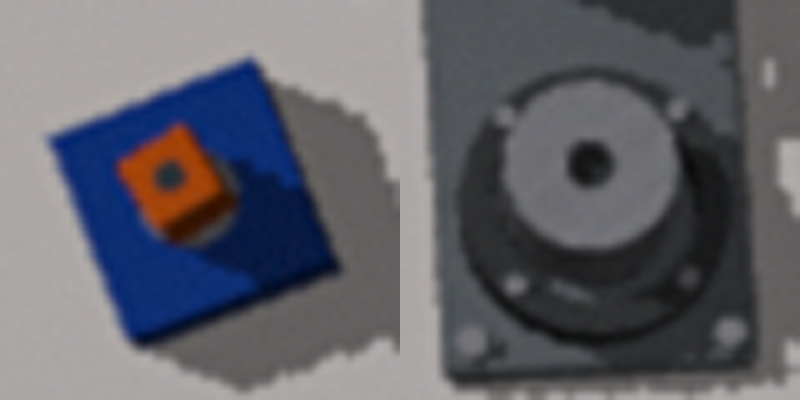

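```bash
python3 - <<'E'
from h import *
f=load('top0')
q=lambda x,y,u0,v0,z: atz(f,u0+(x+.5)/6.667-.5,v0+(y+.5)/6.667-.5,z)[:2]
P=q(172,176,210,220,.068); print('pin',P)
c=[q(x,y,210,220,.068) for x,y in [(118,162),(182,124),(228,200)]]
for a,b in ((0,1),(1,2)): d=c[b]-c[a]; print(np.linalg.norm(d),np.degrees(np.arctan2(d[1],d[0])))
print('mid',(c[0]+c[2])/2)
print('hole',q(190,165,305,140,.048),'top disc',q(192,165,305,140,.048), 'disc l/r',q(103,165,305,140,.048),q(281,165,305,140,.048))
B=[q(x,y,210,220,.03) for x,y in [(50,138),(252,60),(340,268)]]
print('block',(B[0]+B[2])/2,[np.linalg.norm(B[i+1]-B[i]) for i in (0,1)])
K=[q(x,y,305,140,z) for x,y,z in [(60,205,.02),(328,205,.02)]];print('collar lr',K)
s=load('scene0')
for z,n,u,v in [(.068,'pin',349,267),(.048,'sock',240,243)]: print(n,atz(s,u,v,z),pt(s,u,v))
E
```

```text
pin [0.4399197 0.3487197]
0.017944278863816575 -58.16585100838791
0.02187990548711765 -147.96383303139638
mid [0.43869902 0.34845335]
hole [0.58460149 0.18953182] top disc [0.58460916 0.18901992] disc l/r [0.58427301 0.21177619] [0.58495605 0.16621405]
block [0.43841259 0.34782669] [np.float64(0.05464850337783932), np.float64(0.05806936384858965)]
collar lr [array([0.58168887, 0.22225549]), array([0.5827141 , 0.15157635])]
pin [0.4390146  0.34834115 0.068     ] [0.43968911 0.35107826 0.06948384]
sock [0.58380625 0.20034194 0.048     ] [0.58383828 0.20225887 0.04889287]
```

Emit:
send_rows(
  deltas=[
    {"dx": 35,"dy": -20,"rz": 7},
    {"dx": 60,"dy": -45,"rz": 14},
    {"dx": 85,"dy": -75,"rz": 21},
    {"dx": 105,"dy": -110,"rz": 28},
    {"dx": 120,"dy": -145,"rz": 35},
  ],
  jaw=60,
  newtons=40,
)

```text
$.deltas[0]: bad value
```

Emit:
send_rows(
  deltas=[
    {"dx": 35,"dy": -20,"dz": 0,"rx": 0,"ry": 0,"rz": 7},
    {"dx": 60,"dy": -45,"dz": 0,"rx": 0,"ry": 0,"rz": 14},
    {"dx": 85,"dy": -75,"dz": 0,"rx": 0,"ry": 0,"rz": 21},
    {"dx": 105,"dy": -110,"dz": 0,"rx": 0,"ry": 0,"rz": 28},
    {"dx": 120,"dy": -145,"dz": 0,"rx": 0,"ry": 0,"rz": 35},
  ],
  jaw=60,
  newtons=40,
)

```text
clock: 0.52
tcp_pos: [0.3507, 0.4879, 0.2416]
orientation: [-0.422, 3.113, -0.002]
contact_force: [0.1, 0.2, -0.8]
grip_width: 0.06
gripper_force: 0.0
```

Emit:
send_rows(
  deltas=[
    {"dx": 20,"dy": -33,"dz": 0,"rx": 0,"ry": 0,"rz": 6},
    {"dx": 42,"dy": -66,"dz": 0,"rx": 0,"ry": 0,"rz": 12},
    {"dx": 64,"dy": -100,"dz": 0,"rx": 0,"ry": 0,"rz": 16.5},
    {"dx": 88.5,"dy": -133,"dz": -5,"rx": 0,"ry": 0,"rz": 16.5},
    {"dx": 88.5,"dy": -139.5,"dz": -40,"rx": 0,"ry": 0,"rz": 16.5},
  ],
)

```text
clock: 0.93
tcp_pos: [0.446, 0.3453, 0.2071]
orientation: [-0.839, 3.016, 0.001]
contact_force: [1.9, 0.4, -0.0]
grip_width: 0.0599
gripper_force: 0.0
```

Emit:
send_rows(
  deltas=[
    {"dx": 0,"dy": 0,"dz": -40,"rx": 0,"ry": 0,"rz": 0},
    {"dx": 0,"dy": 0,"dz": -70,"rx": 0,"ry": 0,"rz": 0},
    {"dx": 0,"dy": 0,"dz": -90,"rx": 0,"ry": 0,"rz": 0},
    {"dx": 0,"dy": 0,"dz": -90,"rx": 0,"ry": 0,"rz": 0},
  ],
)

```text
clock: 1.27
tcp_pos: [0.4347, 0.348, 0.1078]
orientation: [0.856, -3.015, 0.006]
contact_force: [-0.7, -1.0, -0.0]
grip_width: 0.0599
gripper_force: 0.0
```

```bash
python3 - <<'E'
from h import *
f=grab('scene','s1'); t=grab('top','t1'); o=r.get_obs(); print(o['tcp_pos'],o['orientation'])
a=cv2.resize(f['frame'][180:320,290:410],(480,560),interpolation=cv2.INTER_CUBIC)
b=cv2.resize(t['frame'][180:320,200:280],(320,560),interpolation=cv2.INTER_CUBIC)
cv2.imwrite('pics/c2.png',np.hstack([a,b]))
E
```

```text
[0.43703503 0.35032367 0.11208043] [ 8.57360830e-01 -3.02081014e+00  1.18928352e-03]
```

View pics/c2.png

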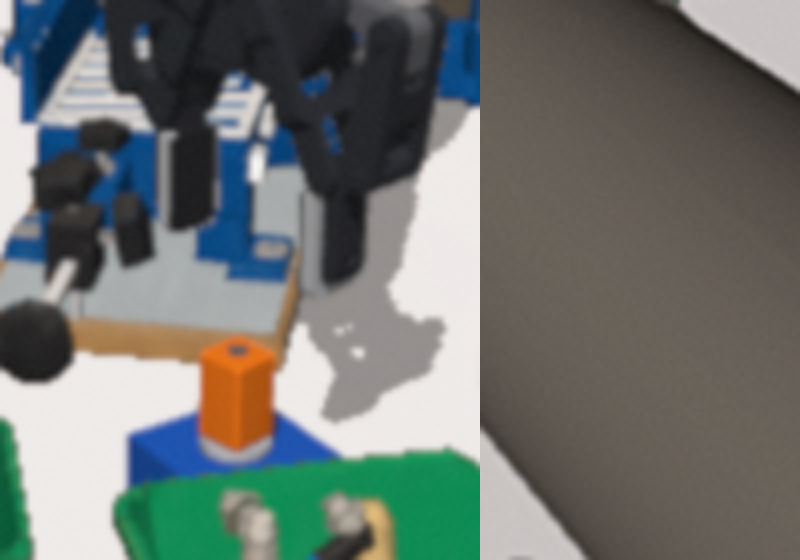

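The scene crop shows the open fingers above the pin: left tip at about (190,222), right tip at (332,290), and the pin top centre at about (238,349).

```bash
python3 - <<'E'
from h import *
f=load('s1'); F=240/np.tan(np.radians(f['vertical_fov'])/2)
K=np.array([[F,0,f['cx']],[0,F,f['cy']],[0,0,1]])
Rm=R.from_rotvec(f['orientation']).as_matrix().T; tv=-Rm@f['xyz']
o=r.get_obs(); print(o['tcp_pos'],o['orientation'])
T=R.from_rotvec(o['orientation']).as_matrix(); p=np.array(o['tcp_pos'])
print(T[:,1],T[:,2])
for n,X in [('tcp',p),('fa',p+T@[0,.03,.005]),('fb',p+T@[0,-.03,.005]),('pin',[.439,.3485,.068]),('pinfoot',[.439,.3485,.034])]:
    u=cv2.projectPoints(np.array([X],float),cv2.Rodrigues(Rm)[0],tv,K,np.array(f['distortion']))[0].ravel()
    print(n,((u-[290,180])*4).round(0))
print('pin scene',atz(f,290+238/4,180+349/4,.068))
E
```

```text
[0.43703503 0.35032367 0.11208043] [ 8.57360830e-01 -3.02081014e+00  1.18928352e-03]
[-5.25320550e-01  8.50904350e-01 -3.27014524e-04] [-0.00120846 -0.00113038 -0.99999863]
tcp [246. 235.]
fa [310. 277.]
fb [185. 221.]
pin [236. 348.]
pinfoot [234. 433.]
pin scene [0.43849819 0.34918753 0.068     ]
```

Emit:
send_rows(
  deltas=[
    {"dx": 1.6,"dy": -1.1,"dz": -15,"rx": 0,"ry": 0,"rz": 0},
    {"dx": 1.6,"dy": -1.1,"dz": -30,"rx": 0,"ry": 0,"rz": 0},
    {"dx": 1.6,"dy": -1.1,"dz": -45,"rx": 0,"ry": 0,"rz": 0},
    {"dx": 1.6,"dy": -1.1,"dz": -58,"rx": 0,"ry": 0,"rz": 0},
    {"dx": 1.6,"dy": -1.1,"dz": -58,"rx": 0,"ry": 0,"rz": 0},
  ],
)

```text
clock: 1.78
tcp_pos: [0.4388, 0.3495, 0.0541]
orientation: [0.858, -3.022, 0.0]
contact_force: [0.4, 0.1, 0.3]
grip_width: 0.0597
gripper_force: 0.0
```

Emit:
send_rows(
  deltas=[
    {"dx": 0,"dy": 0,"dz": 0,"rx": 0,"ry": 0,"rz": 0},
    {"dx": 0,"dy": 0,"dz": 0,"rx": 0,"ry": 0,"rz": 0},
    {"dx": 0,"dy": 0,"dz": 0,"rx": 0,"ry": 0,"rz": 0},
    {"dx": 0,"dy": 0,"dz": 0,"rx": 0,"ry": 0,"rz": 0},
    {"dx": 0,"dy": 0,"dz": 0,"rx": 0,"ry": 0,"rz": 0},
  ],
  jaw=10,
  newtons=40,
)

```text
clock: 2.2
tcp_pos: [0.4397, 0.3503, 0.0559]
orientation: [-0.857, 3.02, 0.002]
contact_force: [-0.3, -0.6, 7.5]
grip_width: 0.0195
gripper_force: 39.3
```

Emit:
send_rows(
  deltas=[
    {"dx": 0,"dy": 0,"dz": 0,"rx": 0,"ry": 0,"rz": 0},
    {"dx": 0,"dy": 0,"dz": 0,"rx": 0,"ry": 0,"rz": 0},
    {"dx": 0,"dy": 0,"dz": 0,"rx": 0,"ry": 0,"rz": 0},
  ],
)

```text
clock: 2.45
tcp_pos: [0.4397, 0.3503, 0.0559]
orientation: [-0.857, 3.02, 0.002]
contact_force: [-0.4, -0.6, 8.3]
grip_width: 0.0193
gripper_force: 39.3
```

Emit:
send_rows(
  deltas=[
    {"dx": 0,"dy": 0,"dz": 10,"rx": 0,"ry": 0,"rz": 0},
    {"dx": 0,"dy": 0,"dz": 25,"rx": 0,"ry": 0,"rz": 0},
    {"dx": 0,"dy": 0,"dz": 50,"rx": 0,"ry": 0,"rz": 0},
    {"dx": 0,"dy": 0,"dz": 85,"rx": 0,"ry": 0,"rz": 0},
    {"dx": 0,"dy": 0,"dz": 120,"rx": 0,"ry": 0,"rz": 0},
  ],
)

```text
clock: 2.87
tcp_pos: [0.4382, 0.3488, 0.1758]
orientation: [0.857, -3.021, 0.001]
contact_force: [1.2, 0.2, -0.8]
grip_width: 0.0189
gripper_force: 39.5
```

Emit:
send_rows(
  deltas=[
    {"dx": 0,"dy": 0,"dz": 16,"rx": 0,"ry": 0,"rz": 0},
    {"dx": 0,"dy": 0,"dz": 16,"rx": 0,"ry": 0,"rz": 0},
    {"dx": 0,"dy": 0,"dz": 16,"rx": 0,"ry": 0,"rz": 0},
    {"dx": 0,"dy": 0,"dz": 16,"rx": 0,"ry": 0,"rz": 0},
    {"dx": 0,"dy": 0,"dz": 16,"rx": 0,"ry": 0,"rz": 0},
  ],
)

```text
clock: 3.28
tcp_pos: [0.438, 0.3487, 0.1889]
orientation: [0.857, -3.02, 0.002]
contact_force: [0.1, -0.4, -1.6]
grip_width: 0.0193
gripper_force: 39.5
```

```bash
python3 - <<'E'
from h import *
f=grab('scene','s2'); o=r.get_obs(); print(o['tcp_pos'],o['orientation'],o['contact_force'],o['moment'])
F=240/np.tan(np.radians(f['vertical_fov'])/2)
K=np.array([[F,0,f['cx']],[0,F,f['cy']],[0,0,1]])
Rm=R.from_rotvec(f['orientation']).as_matrix().T; tv=-Rm@f['xyz']
p=np.array(o['tcp_pos'])
for X in [p,p-[0,0,.022],p-[0,0,.051]]:
    u=cv2.projectPoints(np.array([X],float),cv2.Rodrigues(Rm)[0],tv,K,np.array(f['distortion']))[0].ravel()
    print(u,((u-[310,140])*6).round(0))
cv2.imwrite('pics/c3.png',cv2.resize(f['frame'][140:235,310:400],(540,570),interpolation=cv2.INTER_CUBIC))
E
```

```text
[0.43810537 0.34873512 0.1888357 ] [ 8.57094069e-01 -3.01967034e+00  2.11955505e-03] [ 0.10779697 -0.22952817  0.34708444] [0.02320501 0.03610132 0.01714303]
[352.0953349  184.57803462] [253. 267.]
[351.6310449  200.47924738] [250. 363.]
[351.03930991 220.81269137] [246. 485.]
```

View pics/c3.png

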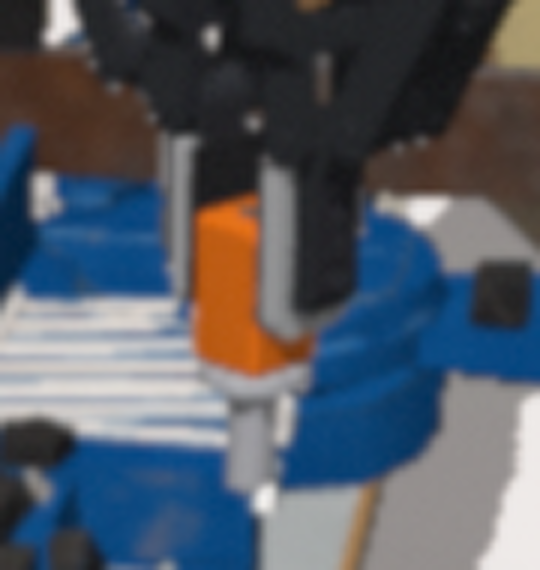

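The pin hangs upright. Its shank foot is at about crop (250,485), against a prediction of (246,485). I'll carry it over the fixture and refine the hole position from the scene view.

Emit:
send_rows(
  deltas=[
    {"dx": 20,"dy": -22,"dz": 0,"rx": 0,"ry": 0,"rz": 0},
    {"dx": 46,"dy": -50,"dz": 0,"rx": 0,"ry": 0,"rz": 0},
    {"dx": 72,"dy": -78,"dz": 0,"rx": 0,"ry": 0,"rz": 0},
    {"dx": 98,"dy": -106,"dz": 0,"rx": 0,"ry": 0,"rz": 0},
    {"dx": 122,"dy": -132,"dz": 0,"rx": 0,"ry": 0,"rz": 0},
  ],
)

```text
clock: 3.75
tcp_pos: [0.5616, 0.2153, 0.1891]
orientation: [0.857, -3.02, 0.001]
contact_force: [0.4, 0.8, -1.0]
grip_width: 0.0193
gripper_force: 39.5
```

Emit:
send_rows(
  deltas=[
    {"dx": 15,"dy": -17,"dz": -10,"rx": 0,"ry": 0,"rz": 0},
    {"dx": 24,"dy": -27,"dz": -40,"rx": 0,"ry": 0,"rz": 0},
    {"dx": 24,"dy": -27,"dz": -65,"rx": 0,"ry": 0,"rz": 0},
    {"dx": 24,"dy": -27,"dz": -78,"rx": 0,"ry": 0,"rz": 0},
    {"dx": 24,"dy": -27,"dz": -78,"rx": 0,"ry": 0,"rz": 0},
  ],
)

```text
clock: 4.17
tcp_pos: [0.5819, 0.1897, 0.108]
orientation: [0.856, -3.014, 0.001]
contact_force: [-0.2, 0.4, -1.5]
grip_width: 0.0193
gripper_force: 39.5
```

```bash
python3 - <<'E'
from h import *
f=grab('scene','s3'); t=grab('top','t3'); o=r.get_obs(); print(o['tcp_pos'],o['contact_force'])
s=load('scene0')
a=cv2.resize(s['frame'][220:280,215:265],(400,480),interpolation=cv2.INTER_CUBIC)
b=cv2.resize(f['frame'][220:280,215:265],(400,480),interpolation=cv2.INTER_CUBIC)
cv2.imwrite('pics/c4.png',np.hstack([a,b]))
F=240/np.tan(np.radians(f['vertical_fov'])/2)
K=np.array([[F,0,f['cx']],[0,F,f['cy']],[0,0,1]])
Rm=R.from_rotvec(f['orientation']).as_matrix().T; tv=-Rm@f['xyz']
p=np.array(o['tcp_pos'])
for X in [p-[0,0,.051],[.5846,.1895,.048]]:
    u=cv2.projectPoints(np.array([X],float),cv2.Rodrigues(Rm)[0],tv,K,np.array(f['distortion']))[0].ravel()
    print(u,((u-[215,220])*8).round(0))
E
```

```text
[0.58427247 0.19132244 0.11200051] [-0.04668748  1.37994066 -0.34348792]
[238.97953654 233.37317066] [192. 107.]
[239.20877714 240.23249239] [194. 162.]
```

View pics/c4.png

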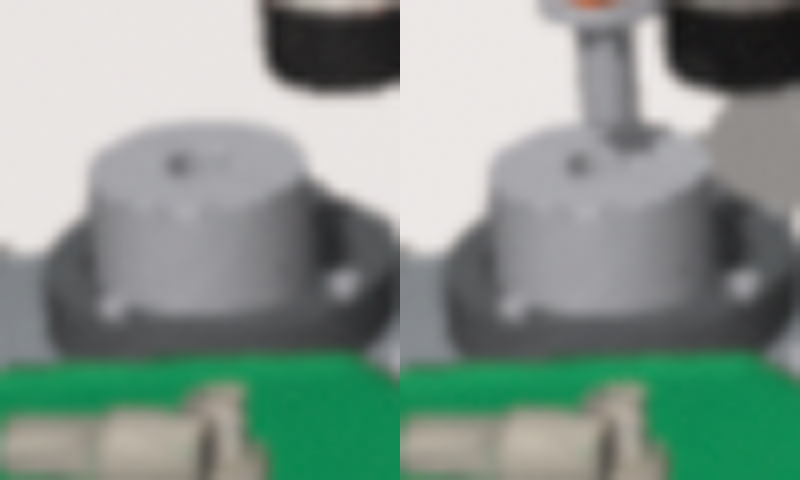

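The scene crop shows the post top centred near crop (200,165) with the hole there. The pin shank was still swinging when the picture was taken, so I'll let it settle while lowering to just above the contact height.

Emit:
send_rows(
  deltas=[
    {"dx": 0,"dy": 0,"dz": -3,"rx": 0,"ry": 0,"rz": 0},
    {"dx": 0,"dy": 0,"dz": -6,"rx": 0,"ry": 0,"rz": 0},
    {"dx": 0,"dy": 0,"dz": -9,"rx": 0,"ry": 0,"rz": 0},
    {"dx": 0,"dy": 0,"dz": -10,"rx": 0,"ry": 0,"rz": 0},
    {"dx": 0,"dy": 0,"dz": -10,"rx": 0,"ry": 0,"rz": 0},
  ],
)

```text
clock: 4.68
tcp_pos: [0.5848, 0.1906, 0.1024]
orientation: [-0.858, 3.022, 0.0]
contact_force: [0.3, -0.1, -0.6]
grip_width: 0.0193
gripper_force: 39.5
```

Emit:
send_rows(
  deltas=[
    {"dx": 0,"dy": 0,"dz": 0,"rx": 0,"ry": 0,"rz": 0},
    {"dx": 0,"dy": 0,"dz": 0,"rx": 0,"ry": 0,"rz": 0},
    {"dx": 0,"dy": 0,"dz": 0,"rx": 0,"ry": 0,"rz": 0},
  ],
)

```text
clock: 4.93
tcp_pos: [0.585, 0.1905, 0.1025]
orientation: [-0.857, 3.022, 0.0]
contact_force: [-0.6, 0.1, 0.2]
grip_width: 0.019
gripper_force: 39.5
```

```bash
python3 - <<'E'
from h import *
f=grab('scene','s4'); o=r.get_obs(); print(o['tcp_pos'],o['contact_force'])
cv2.imwrite('pics/c5.png',cv2.resize(f['frame'][215:255,215:265],(800,640),interpolation=cv2.INTER_CUBIC)[:600])
F=240/np.tan(np.radians(f['vertical_fov'])/2)
K=np.array([[F,0,f['cx']],[0,F,f['cy']],[0,0,1]])
Rm=R.from_rotvec(f['orientation']).as_matrix().T; tv=-Rm@f['xyz']
p=np.array(o['tcp_pos'])
for X in [p-[0,0,.051],p-[0,0,.041],[.5846,.1895,.048],[.5946,.1895,.048],[.5846,.1995,.048]]:
    u=cv2.projectPoints(np.array([X],float),cv2.Rodrigues(Rm)[0],tv,K,np.array(f['distortion']))[0].ravel()
    print(u,((u-[215,215])*16).round(0))
E
```

```text
[0.58498944 0.19044953 0.10248264] [-0.04319435 -0.02103446 -1.21976125]
[238.86209385 238.54449865] [382. 377.]
[238.48841064 232.91311962] [376. 287.]
[239.20877714 240.23249239] [387. 404.]
[232.96756156 240.68232066] [287. 411.]
[239.47737938 242.81648689] [392. 445.]
```

View pics/c5.png

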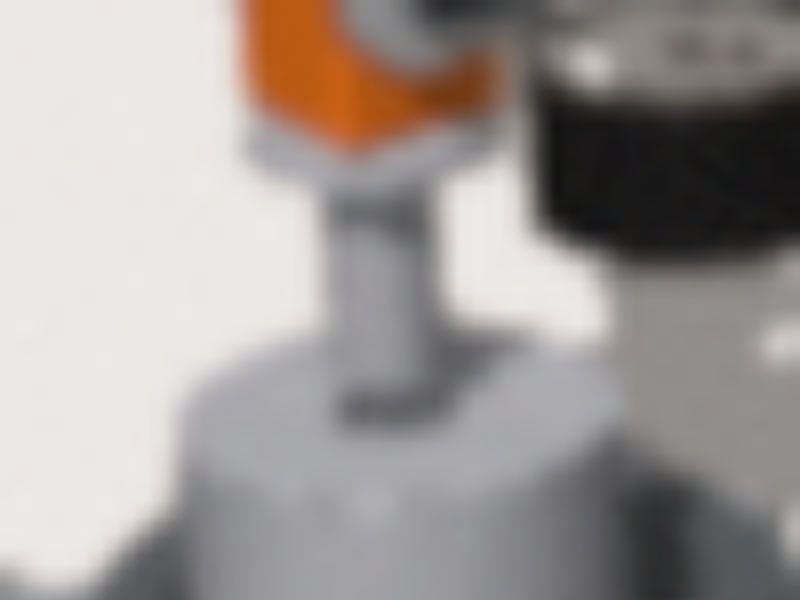

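The pin's foot is at x≈384 and the post centre at about 400 in the 16x crop, roughly 10 px/mm. The dark hole is visible around (395,405), so the pin needs about -1.3 mm in x and -0.8 mm in y.

Emit:
send_rows(
  deltas=[
    {"dx": -1.3,"dy": -0.8,"dz": 0,"rx": 0,"ry": 0,"rz": 0},
    {"dx": -1.3,"dy": -0.8,"dz": -2,"rx": 0,"ry": 0,"rz": 0},
    {"dx": -1.3,"dy": -0.8,"dz": -4,"rx": 0,"ry": 0,"rz": 0},
    {"dx": -1.3,"dy": -0.8,"dz": -5,"rx": 0,"ry": 0,"rz": 0},
    {"dx": -1.3,"dy": -0.8,"dz": -5,"rx": 0,"ry": 0,"rz": 0},
  ],
)

```text
clock: 5.4
tcp_pos: [0.5838, 0.1899, 0.0971]
orientation: [-0.858, 3.022, 0.0]
contact_force: [1.0, 0.3, -1.2]
grip_width: 0.0194
gripper_force: 39.5
```

Emit:
send_rows(
  deltas=[
    {"dx": 0,"dy": 0,"dz": 0,"rx": 0,"ry": 0,"rz": 0},
    {"dx": 0,"dy": 0,"dz": 0,"rx": 0,"ry": 0,"rz": 0},
  ],
)

```text
clock: 5.57
tcp_pos: [0.5838, 0.1899, 0.0973]
orientation: [-0.858, 3.022, 0.0]
contact_force: [1.3, 1.0, -2.0]
grip_width: 0.0192
gripper_force: 39.4
```

Emit:
send_rows(
  deltas=[
    {"dx": 0,"dy": 0,"dz": -1,"rx": 0,"ry": 0,"rz": 0},
    {"dx": 0,"dy": 0,"dz": -2,"rx": 0,"ry": 0,"rz": 0},
    {"dx": 0,"dy": 0,"dz": -2,"rx": 0,"ry": 0,"rz": 0},
    {"dx": 0,"dy": 0,"dz": -2,"rx": 0,"ry": 0,"rz": 0},
  ],
)

```text
clock: 5.9
tcp_pos: [0.5838, 0.1899, 0.0953]
orientation: [-0.858, 3.022, 0.0]
contact_force: [1.7, 1.3, -2.4]
grip_width: 0.0192
gripper_force: 39.5
```

Emit:
send_rows(
  deltas=[
    {"dx": 0.2,"dy": 0.2,"dz": -1,"rx": 0,"ry": 0,"rz": 0},
    {"dx": 0.2,"dy": 0.2,"dz": -2,"rx": 0,"ry": 0,"rz": 0},
    {"dx": 0.2,"dy": 0.2,"dz": -3,"rx": 0,"ry": 0,"rz": 0},
    {"dx": 0.2,"dy": 0.2,"dz": -3,"rx": 0,"ry": 0,"rz": 0},
    {"dx": 0.2,"dy": 0.2,"dz": -3,"rx": 0,"ry": 0,"rz": 0},
  ],
)

```text
clock: 6.32
tcp_pos: [0.5838, 0.1899, 0.0922]
orientation: [-0.858, 3.022, 0.0]
contact_force: [1.1, 0.7, -0.5]
grip_width: 0.0192
gripper_force: 39.5
```

Emit:
send_rows(
  deltas=[
    {"dx": 0.2,"dy": 0.1,"dz": -1.5,"rx": 0,"ry": 0,"rz": 0},
    {"dx": 0.2,"dy": 0.1,"dz": -3,"rx": 0,"ry": 0,"rz": 0},
    {"dx": 0.2,"dy": 0.1,"dz": -4.5,"rx": 0,"ry": 0,"rz": 0},
    {"dx": 0.2,"dy": 0.1,"dz": -6,"rx": 0,"ry": 0,"rz": 0},
    {"dx": 0.2,"dy": 0.1,"dz": -6,"rx": 0,"ry": 0,"rz": 0},
  ],
)

```text
clock: 6.73
tcp_pos: [0.584, 0.1899, 0.0866]
orientation: [-0.858, 3.022, -0.0]
contact_force: [-0.0, 0.5, 2.2]
grip_width: 0.0188
gripper_force: 40.1
```

Emit:
send_rows(
  deltas=[
    {"dx": 0,"dy": 0.1,"dz": -1.5,"rx": 0,"ry": 0,"rz": 0},
    {"dx": 0,"dy": 0.1,"dz": -3,"rx": 0,"ry": 0,"rz": 0},
    {"dx": 0,"dy": 0.1,"dz": -4.5,"rx": 0,"ry": 0,"rz": 0},
    {"dx": 0,"dy": 0.1,"dz": -6,"rx": 0,"ry": 0,"rz": 0},
    {"dx": 0,"dy": 0.1,"dz": -7.5,"rx": 0,"ry": 0,"rz": 0},
  ],
)

```text
clock: 7.15
tcp_pos: [0.5841, 0.19, 0.0793]
orientation: [-0.857, 3.022, -0.0]
contact_force: [-0.9, 0.0, 6.3]
grip_width: 0.0194
gripper_force: 40.3
```

Emit:
send_rows(
  deltas=[
    {"dx": 0,"dy": 0,"dz": -1.5,"rx": 0,"ry": 0,"rz": 0},
    {"dx": 0,"dy": 0,"dz": -2.5,"rx": 0,"ry": 0,"rz": 0},
    {"dx": 0,"dy": 0,"dz": -3.5,"rx": 0,"ry": 0,"rz": 0},
    {"dx": 0,"dy": 0,"dz": -3.5,"rx": 0,"ry": 0,"rz": 0},
  ],
)

```text
clock: 7.48
tcp_pos: [0.584, 0.19, 0.0756]
orientation: [-0.858, 3.022, -0.0]
contact_force: [-0.9, -0.2, 4.9]
grip_width: 0.0191
gripper_force: 40.3
```

Commanded z is about 0.075 and home should be near 0.074, so I'll press on until the force rises.

Emit:
send_rows(
  deltas=[
    {"dx": 0,"dy": 0,"dz": -1,"rx": 0,"ry": 0,"rz": 0},
    {"dx": 0,"dy": 0,"dz": -2,"rx": 0,"ry": 0,"rz": 0},
    {"dx": 0,"dy": 0,"dz": -3,"rx": 0,"ry": 0,"rz": 0},
    {"dx": 0,"dy": 0,"dz": -3,"rx": 0,"ry": 0,"rz": 0},
  ],
)

```text
clock: 7.82
tcp_pos: [0.5842, 0.19, 0.0738]
orientation: [-0.857, 3.022, 0.0]
contact_force: [-4.1, 0.0, 13.9]
grip_width: 0.0195
gripper_force: 41.6
```

Emit:
send_rows(
  deltas=[
    {"dx": 0,"dy": 0,"dz": -1,"rx": 0,"ry": 0,"rz": 0},
    {"dx": 0,"dy": 0,"dz": -1,"rx": 0,"ry": 0,"rz": 0},
    {"dx": 0,"dy": 0,"dz": -1,"rx": 0,"ry": 0,"rz": 0},
  ],
)

```text
clock: 8.07
tcp_pos: [0.5843, 0.1901, 0.0738]
orientation: [-0.857, 3.022, 0.0]
contact_force: [-5.9, -1.6, 22.5]
grip_width: 0.0194
gripper_force: 42.6
```

```bash
python3 - <<'E'
from h import *
f=grab('scene','s5'); o=r.get_obs(); print(o['tcp_pos'],o['contact_force'])
cv2.imwrite('pics/c6.png',cv2.resize(f['frame'][200:260,210:270],(600,600),interpolation=cv2.INTER_CUBIC))
E
```

```text
[0.58428572 0.190034   0.07378351] [-5.71892695 -0.82222049 22.68207131]
```

View pics/c6.png

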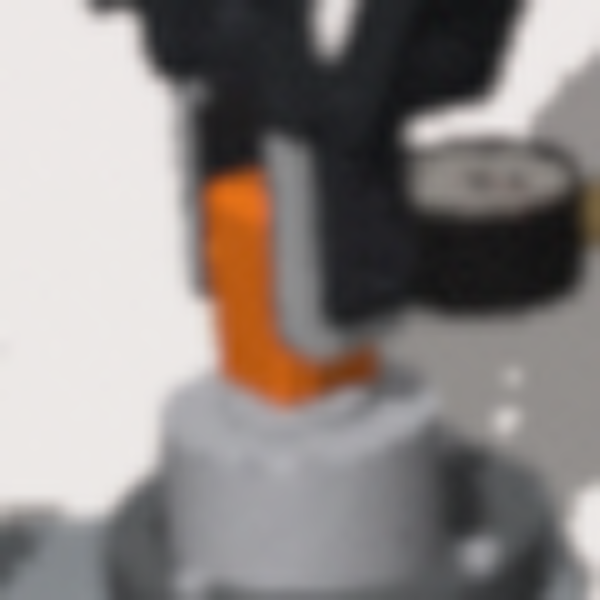

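The flange (about (300,405)) sits flat on the socket, and the position doesn't change as force rises to 22 N, so the pin is home. I'll relieve the press, open and withdraw.

Emit:
send_rows(
  deltas=[
    {"dx": 0,"dy": 0,"dz": 2,"rx": 0,"ry": 0,"rz": 0},
    {"dx": 0,"dy": 0,"dz": 4,"rx": 0,"ry": 0,"rz": 0},
    {"dx": 0,"dy": 0,"dz": 4,"rx": 0,"ry": 0,"rz": 0},
  ],
)

```text
clock: 8.37
tcp_pos: [0.584, 0.19, 0.0753]
orientation: [-0.858, 3.022, -0.0]
contact_force: [0.9, 0.6, 1.6]
grip_width: 0.0191
gripper_force: 39.5
```

Emit:
send_rows(
  deltas=[
    {"dx": 0,"dy": 0,"dz": 0,"rx": 0,"ry": 0,"rz": 0},
    {"dx": 0,"dy": 0,"dz": 0,"rx": 0,"ry": 0,"rz": 0},
    {"dx": 0,"dy": 0,"dz": 0,"rx": 0,"ry": 0,"rz": 0},
    {"dx": 0,"dy": 0,"dz": 0,"rx": 0,"ry": 0,"rz": 0},
    {"dx": 0,"dy": 0,"dz": 0,"rx": 0,"ry": 0,"rz": 0},
  ],
  jaw=48,
)

```text
clock: 8.78
tcp_pos: [0.5838, 0.1899, 0.0751]
orientation: [0.857, -3.022, 0.0]
contact_force: [-0.1, -0.7, 0.8]
grip_width: 0.048
gripper_force: 0.0
```

Emit:
send_rows(
  deltas=[
    {"dx": 0,"dy": 0,"dz": 10,"rx": 0,"ry": 0,"rz": 0},
    {"dx": 0,"dy": 0,"dz": 30,"rx": 0,"ry": 0,"rz": 0},
    {"dx": 0,"dy": 0,"dz": 55,"rx": 0,"ry": 0,"rz": 0},
    {"dx": 0,"dy": 0,"dz": 80,"rx": 0,"ry": 0,"rz": 0},
    {"dx": 0,"dy": 0,"dz": 100,"rx": 0,"ry": 0,"rz": 0},
  ],
)

```text
clock: 9.2
tcp_pos: [0.5845, 0.1901, 0.178]
orientation: [-0.857, 3.021, 0.0]
contact_force: [1.2, -0.2, -0.0]
grip_width: 0.0482
gripper_force: 0.0
```

Emit:
send_rows(
  deltas=[
    {"dx": 0,"dy": 0,"dz": 0,"rx": 0,"ry": 0,"rz": 0},
    {"dx": 0,"dy": 0,"dz": 0,"rx": 0,"ry": 0,"rz": 0},
    {"dx": 0,"dy": 0,"dz": 0,"rx": 0,"ry": 0,"rz": 0},
  ],
)

```text
clock: 9.45
tcp_pos: [0.5835, 0.1899, 0.1751]
orientation: [0.858, -3.022, 0.0]
contact_force: [-0.5, 0.3, -0.9]
grip_width: 0.0478
gripper_force: 0.0
```

```bash
python3 - <<'E'
from h import *
f=grab('scene','s6'); o=r.get_obs(); print(o['tcp_pos'],o['contact_force'],o['grip_width'])
cv2.imwrite('pics/c7.png',cv2.resize(f['frame'][190:260,210:270],(510,595),interpolation=cv2.INTER_CUBIC))
E
```

```text
[0.5832584  0.18983262 0.17451259] [ 0.30517094 -0.07449057  0.1695397 ] 0.04814347638915685
```

View pics/c7.png

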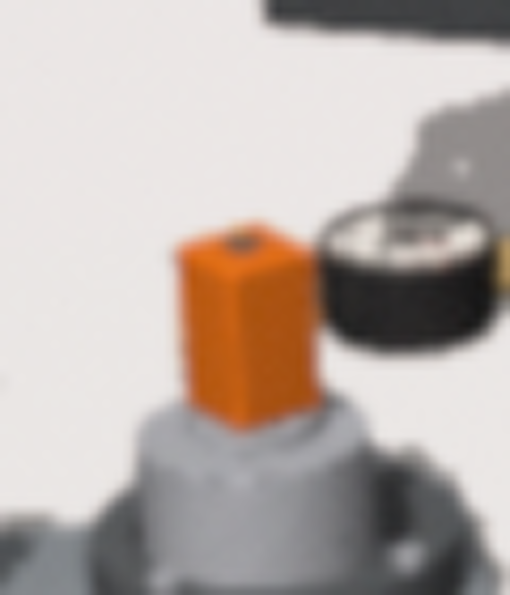

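The released pin stands upright. Its lower front corner is at pixel row 240.6, against 240.5 when it was pressed home, so it's still fully seated. The gripper is clear.

```bash
python3 -c "
from bench import r
print(r.hand_in())"
```

```text
the job is handed in; nothing more can be done
None
```

I moved the pin from the parking block to the socket, pressed it home (flange seated, about 23 N peak measured force), released it and handed the job in at about 9.5 s; no verdict was returned.

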